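# Turn the card stand in the slide-jaw fixture

### The arm

A 7-joint arm with a two-finger parallel gripper is mounted at the origin on the work surface. World frame = base frame: x ahead of the robot, y to its left, z up, the work surface at z = 0. Lengths are in m, angles in rad, forces in N, time in s.
With the tool pointing down it reaches from about 0.425 to 0.925 m from the base axis. Payload 6.8 kg.
Tool frame: the origin (TCP) lies on the front face of the gripper's body, between the roots of the fingers; the fingertips stand 73 mm ahead of it and the grasp point (between the pads) lies 54 mm ahead of it (env.nose_length is the distance from the TCP to the fingertips, in m); z points along the fingers, y is the direction in which the jaws open and shut (so a half turn about z gives the same grasp; the last joint's range is limited). The gripper opens to 85 mm and grips with 20 to 120 N. Pads are 22 mm wide; open, the fingers measure 114 mm over their backs; the gripper's body (76 mm by 85 mm) begins 54 mm behind the grasp point. The pads swing forward as they close: fully open they stand 13 mm farther back than shut.
Start: joints at [-1.391, 0.477, 0.022, 1.555, -0.011, 1.109, -0.083], TCP at [0.192, 0.647, 0.304] pointing down, gripper open.
Joint ranges: [-2.96, 2.96], [-0.34, 2.1], [-1.41, 1.46], [0.24, 2.44], [-1.37, 4.51], [0.17, 1.92], [-2.96, 2.96]. Speed limits (rad/s): [2.39, 2.39, 3.14, 3.14, 3.14, 3.14, 3.14].

### API

Orientations are given as a unit quaternion [w, x, y, z].
In Python, from cell import env, kin, camera, calibration, job gives the robot as it stands. The module is installed in compiled form; this text tells all that it offers. Calls block until the motion is done:
- env.reach(position, orientation): joint-space move of the TCP to a pose.
- env.movel(position, velocity=0.15, rot=None, stop_force=None): straight line of the TCP; rot=None keeps the orientation; velocity is the mean speed in m/s. With stop_force (N) it stops when the force on the tool has changed by that much, and returns True; else False.
- env.goto_joints(angles): joint-space move.
- env.grip(opening, f_grip=None): finger opening in m; f_grip is the grip in N (None keeps the last); returns when the fingers have stopped.
- env.dwell(seconds).
- kin.inverse_kinematics(position, orientation): joint angles nearest the present ones, or None.
- env.get_state(): the state.
- camera(name): name is "scene" or "top"; returns (picture, depth): 384x512x3 uint8, blue, green, red; 384x512 float32, m along the optical axis (not along the pixel's ray), 0 where there is no reading.
- calibration(name): a dict with "fx", "fy", "cx", "cy" (pixels), "rvec" (rotation vector, rad) and "tvec" (3), from world to camera coordinates, as OpenCV has them. Camera axes: x right, y down, z forward; pixel columns grow to the right and rows downward; lengths in m; the calibration is good to about 2 mm. A picture is of the moment at which its call begins. calibration takes no time and is no camera call.
A pose or a line that the arm cannot do raises env.PlanningError and nothing moves.
- job.job_done(): hands the job in, once; it reports no verdict.
The state is a dict: "time": time; "qpos": joint angles; "joint_velocities": joint speeds; "joint_torque": joint torques, N m; "tcp_pos": TCP position; "orientation": TCP orientation; "force": force on the tool from outside, world axes, zero at the start; "torque": the same for the moment, N m; "opening": finger opening in m.
Only numpy, scipy, OpenCV 4.12 (cv2) and the standard library are available. Lean on these libraries where they do the work, as an engineer would, in place of code of your own. Each camera call takes 0.05 s, during which the arm holds its last target.

### The job

The slot of this cherry wood card stand is finished; next its brass disc goes on the front. Slide the fixture's jaw open, take the stand out and give it a quarter turn so that its front, the side with the round disc seat, faces straight up, then set it down gently on the rail midway across the jaws and slide the jaw home so that the stand is held snug and square against the fixed jaw. Leave the other things on the ledge where they are.

Things in the scene. Friction and masses are not known exactly. Their poses are not given: they have to be found in the camera images.
- fixture: fixture screwed to the ledge: slotted aluminium rail 40 mm wide, 278 mm long (its y), flat top 46 mm above the ledge; blue fixed jaw at the +y end, blue sliding jaw opening towards -y. Jaws 40 mm wide (x), 20 mm high above the rail, cork faced; fixed cork face at y = 75 mm, looking to -y. Feet 110 mm across, 6 mm thick, at y = 90 and -135 mm. Origin on the ledge, on the rail's middle line; z up
- bed (a point): point on top of the rail (46 mm above the ledge), on its middle line, at the foot of the fixed jaw's cork face; axes as fixture
- jaw (a joint): sliding jaw: clear gap between the two cork faces in m, 0 shut to 0.100 fully open (towards the fixture's -y). Slides against a steady friction of about 5 N and stays where it is left. Behind the 25 mm thick jaw a low carriage, 46 mm wide, top 57 mm above the ledge, runs to 111 mm behind the cork face
- knob (a point): middle of the upright round black knob on the sliding jaw's carriage, by which the jaw is pushed and pulled: 26 mm diameter, from 70 to 104 mm above the ledge, this point at 88 mm; 95 mm behind (fixture's -y of) the sliding cork face, moves with it
- stand: cherry wood card stand to be turned, about 80 g: 52 mm wide (x), 40 deep (y), 58 high (z). Top (+z): 5 mm wide, 14 mm deep slot along x. Front (+y): round disc seat, 30 mm across, dark with pale rim. Starts slot up on the rail, front against the fixed jaw, x along the fixture's x; its ends stand 6 mm out beyond jaws and rail on both sides, free for gripping. Origin: centre of its underside
- stand_mid (a point): centre of the block stand (29 mm above its underside); axes as stand
- finished: a finished card stand like stand, with a blank brass disc on its front and a white card in its slot, 52 x 40 x 119 mm; origin: centre of its underside
- coffee_pot: squat blue enamel coffee pot with white lid, 140 mm across, 140 mm high; origin: centre of its underside
- sugar_box: lidded copper sugar box, 86 x 116 x 94 mm; origin: centre of its underside
- tile_rack: cherry wood okey tile rack with white tiles, 80 x 373 x 70 mm; origin: centre of its underside
- spoon_holder: brass cup with tea spoons, 72 mm across, 150 mm high; origin: centre of its underside
- wax_tin: round yellow wax tin with brass lid, 87 mm across, 32 mm high; origin: centre of its underside
- disc_saucer: white saucer with loose brass discs, 112 mm across, 14 mm high; origin: centre of its underside
- tea_glass: empty amber tulip-shaped tea glass on a white saucer (one piece), 106 mm across, 87 mm high; origin: centre of its underside
There are look-alikes about, which are no part of the job. What is shaped like the stand but blue or turquoise is not meant.

How it is judged:
By the outcome, as a careful person would: the job done as asked, in the order asked, and still so for the second after the job is handed in, with the robot touching nothing.
It also fails if it takes over 59 s, if anything falls off the work surface, if the arm or the gripper's body presses on something with over 40 N, if the wrist force passes 120 N, or if a joint passes its speed limit or range.

## Working session

There is one attempt and no reset: what is moved stays moved. The work goes in short steps, each a Python script; the robot and the scene stay as the last script left them, time stands still between calls to the robot, and variables do not carry over. Pictures are saved under pics/ and viewed, and the job is handed in when it is done.

```bash
mkdir -p pics; ls; python3 - <<'E'
from cell import env,camera,calibration
import cv2,numpy as np
for n in("scene","top"):
    p,d=camera(n); cv2.imwrite(f"pics/{n}0.png",p); np.save(f"pics/{n}0.npy",d); print(n,calibration(n))
s=env.get_state(); print(s['time'],s['tcp_pos'],s['orientation'],s['opening'],s['force'])
E
```

```text
pics
scene {'fx': 443.01817385510736, 'fy': 443.01817385510736, 'cx': 254.08494219270816, 'cy': 195.1091457648516, 'rvec': array([ 1.1699871 ,  2.4307009 , -0.88561221]), 'tvec': array([ 0.33226747, -0.26976418,  1.85206813])}
top {'fx': 423.4523670742322, 'fy': 423.4523670742322, 'cx': 250.0967622014942, 'cy': 195.43583324790765, 'rvec': array([ 2.14505702, -2.12844443,  0.16571717]), 'tvec': array([0.03746974, 0.56724906, 1.62334967])}
0.1 [0.19146031 0.6468673  0.30303718] [-6.45595510e-05  1.43375885e-01  9.89667981e-01 -7.99146264e-04] 0.08576796836114563 [ 0.62061894 -0.11377941  0.62805993]
```

View pics/scene0.png

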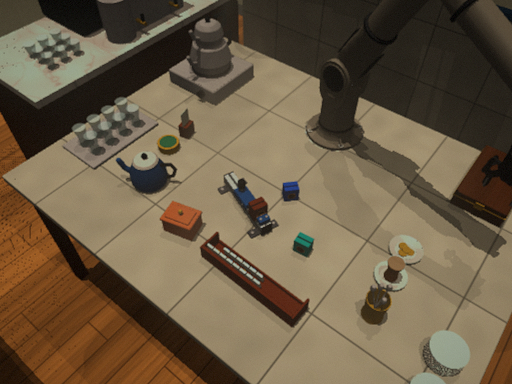

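View pics/top0.png

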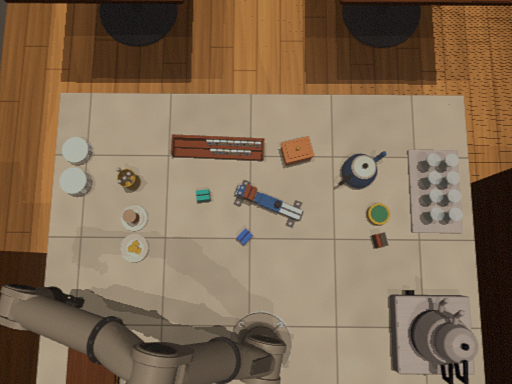

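The stand-shaped objects in the top view are cherry in the fixture (~250,191), turquoise (203,195), blue (244,237), and the finished one with its card (379,240). The cherry one in the fixture fits the description. I'll confirm that in an enlarged crop.

```bash
cat > h.py <<'E'
from cell import env,kin,camera,calibration,job
import cv2,numpy as np
from scipy.spatial.transform import Rotation as R
def cal(n):
    c=calibration(n);return c,cv2.Rodrigues(c['rvec'])[0],np.array(c['tvec'])
def ray(n,u,v):
    c,Rm,t=cal(n); d=Rm.T@np.array([(u-c['cx'])/c['fx'],(v-c['cy'])/c['fy'],1.]); return -Rm.T@t,d
def onz(n,u,v,z):
    o,d=ray(n,u,v); return o+d*(z-o[2])/d[2]
def cloud(n,dep):
    c,Rm,t=cal(n); v,u=np.mgrid[:dep.shape[0],:dep.shape[1]]
    P=np.stack([(u-c['cx'])/c['fx']*dep,(v-c['cy'])/c['fy']*dep,dep],-1)
    return (P-t)@Rm
def tri(u1,u2): # scene px, top px
    A=[];b=[]
    for n,p in(('scene',u1),('top',u2)):
        o,d=ray(n,*p); d/=np.linalg.norm(d); M=np.eye(3)-np.outer(d,d);A.append(M);b.append(M@o)
    x=np.linalg.lstsq(np.vstack(A),np.hstack(b),rcond=None)[0]
    return x,[np.linalg.norm(M@x-q) for M,q in zip(A,b)]
def proj(n,P):
    c=calibration(n);K=np.array([[c['fx'],0,c['cx']],[0,c['fy'],c['cy']],[0,0,1]])
    return cv2.projectPoints(np.array(P,float).reshape(-1,3),c['rvec'],c['tvec'],K,None)[0].reshape(-1,2)
def wxyz(M): q=R.from_matrix(M).as_quat(); return [q[3],q[0],q[1],q[2]]
E
python3 - <<'E'
from h import *
a=cv2.imread('pics/scene0.png')[160:245,205:320];b=cv2.imread('pics/top0.png')[165:245,225:315]
cv2.imwrite('pics/cs0.png',cv2.resize(a,None,fx=6.5,fy=6.5,interpolation=cv2.INTER_CUBIC))
cv2.imwrite('pics/ct0.png',cv2.resize(b,None,fx=7,fy=7,interpolation=cv2.INTER_CUBIC))
for n in('scene','top'):
    C=cloud(n,np.load(f'pics/{n}0.npy'))
    for p in ([(259,206)] if n=='scene' else [(250,191),(282,206),(300,150)]): print(n,p,C[p[1],p[0]])
E
```

```text
scene (259, 206) [0.57789035 0.05550665 0.10192075]
top (250, 191) [0.57764874 0.04219447 0.0862884 ]
top (282, 206) [ 0.52475514 -0.08303062  0.05369625]
top (300, 150) [ 0.74307655 -0.15248682  0.08101931]
```

View pics/cs0.png

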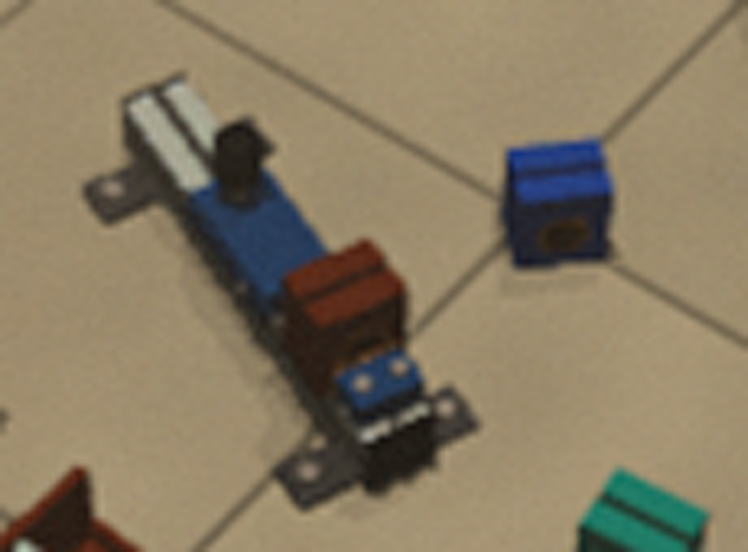

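View pics/ct0.png

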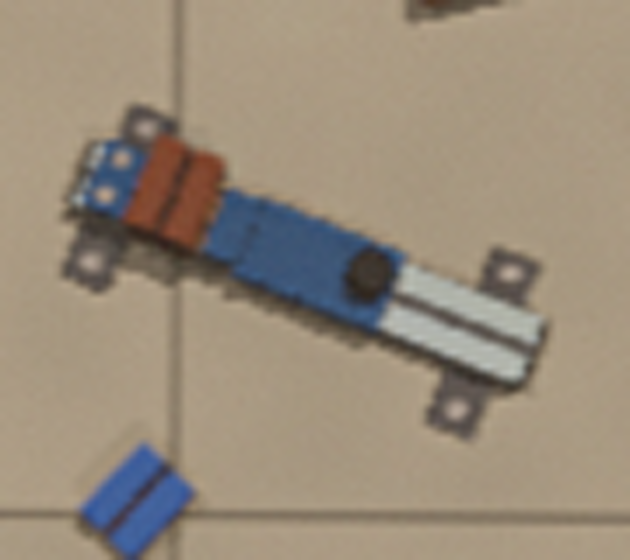

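The crops confirm it. The cherry block sits slot up between the blue jaws in the fixture (top px ~250,192), with a pale rim arc visible on the face toward the fixed jaw (scene px ~262,215). The screws and knob are clear, so I'll use them for the fixture pose.

```bash
python3 - <<'E'
from h import *
T=lambda x,y:((x+.5)/7-.5+225,(y+.5)/7-.5+165)
S=lambda x,y:((x+.5)/6.5-.5+205,(y+.5)/6.5-.5+160)
top=[T(145,128),T(92,262),T(512,272),T(457,410)]
W=[onz('top',*p,.006) for p in top]; print(np.round(W,4))
print('dists',[round(np.linalg.norm(W[i]-W[j]),4) for i,j in((0,1),(2,3),(0,2),(1,3))])
a=(W[0]+W[1])/2;b=(W[2]+W[3])/2; print('mid',a,b,np.linalg.norm(a-b))
yh=(a-b)/np.linalg.norm(a-b)
print('yaw of fixture y deg',np.degrees(np.arctan2(yh[1],yh[0])))
sc=[S(447,408),S(310,470),None,S(113,188)]
# identification: print triangulation both ways
for i in(0,1):
    for j in(0,1): print(i,j,tri(sc[i],top[j]))
for j in(2,3): print('s3',j,tri(sc[3],top[j]))
# depth-based: stand top
for n in('top','scene'):
    im=cv2.imread(f'pics/{n}0.png');C=cloud(n,np.load(f'pics/{n}0.npy'))
    near=(np.hypot(C[...,0]-.575,C[...,1]-.045)<.07)
    hsv=cv2.cvtColor(im,cv2.COLOR_BGR2HSV)
    m=near&((hsv[...,0]<12)|(hsv[...,0]>172))&(hsv[...,1]>110)&(C[...,2]>.09)
    P=C[m];print(n,m.sum(),'z',np.percentile(P[:,2],[10,50,90]))
    if n=='top':
        r=cv2.minAreaRect(P[:,:2].astype(np.float32)*1000);print(r)
        v,u=np.nonzero(m);r=cv2.minAreaRect(np.stack([u,v],1).astype(np.float32));c=cv2.boxPoints(r);print([onz('top',*p,.104).round(4) for p in c])
E
```

```text
[[ 0.6247  0.062   0.006 ]
 [ 0.5461  0.0917  0.006 ]
 [ 0.5421 -0.1496  0.006 ]
 [ 0.4624 -0.1175  0.006 ]]
dists [np.float64(0.084), np.float64(0.0859), np.float64(0.2272), np.float64(0.2253)]
mid [0.58540923 0.07683432 0.006     ] [ 0.50227258 -0.1335787   0.006     ] 0.22624177667116144
yaw of fixture y deg 68.44044229455733
0 0 (array([0.59646549, 0.08968217, 0.07049474]), [np.float64(0.03279748836257667), np.float64(0.03279748836257667)])
0 1 (array([0.54504144, 0.09266465, 0.00883712]), [np.float64(0.0012555841268942463), np.float64(0.0012555841268944976)])
1 0 (array([0.62327576, 0.06253181, 0.0114395 ]), [np.float64(0.0007537955828710921), np.float64(0.0007537955828708239)])
1 1 (array([ 0.57281823,  0.06590068, -0.04657326]), [np.float64(0.03352463915651178), np.float64(0.03352463915651218)])
s3 2 (array([ 0.54050301, -0.14769966,  0.01050294]), [np.float64(0.0017219794095789842), np.float64(0.0017219794095789966)])
s3 3 (array([ 0.48776729, -0.15001865, -0.04511034]), [np.float64(0.03435061342234333), np.float64(0.03435061342234334)])
top 137 z [0.09811281 0.10431147 0.10874107]
((571.8123168945312, 42.12136459350586), (39.72241973876953, 53.687034606933594), 68.4917221069336)
[array([0.5537, 0.0706, 0.104 ]), array([0.6025, 0.0519, 0.104 ]), array([0.5875, 0.0143, 0.104 ]), array([0.5389, 0.0332, 0.104 ])]
scene 153 z [0.09979073 0.10299522 0.10614438]
```

```bash
cat >> h.py <<'E'
YAW=np.radians(68.44)
yh=np.array([np.cos(YAW),np.sin(YAW),0]);xh=np.array([yh[1],-yh[0],0]);zh=np.array([0,0,1.])
O=np.array([.5520,-.0076,0])   # fixture origin
def F(x,y,z): return O+x*xh+y*yh+z*zh
def rot_tilt(t,s=1):  # tool pointing down, tilted by t about fixture x (t>0: points to +y); tool y = s*xh
    z=R.from_rotvec(t*xh).apply(-zh); y=s*xh; return np.stack([np.cross(y,z),y,z],1)
def rot_knob(s=1):
    z=-zh;y=s*yh;return np.stack([np.cross(y,z),y,z],1)
def tcp(g,M,L=.054): return g-L*M[:,2]
E
python3 - <<'E'
from h import *
print('fix face',F(0,.075,0),'bed')
for n,(x,y) in {'top':(0,0)}.items():
    c=proj('top',[F(0,.055,.104),F(0,.075-.04-.095,.104),F(0,.165-.08,.066)]);print(c)
print('t',env.get_state()['time'])
for s in(1,-1):
    M=rot_knob(s);p=F(0,-.06,.088);q=kin.inverse_kinematics(tcp(p,M),wxyz(M));print('knob',s,None if q is None else np.round(q,2))
for s in(1,-1):
  for nm,p in(('pick',F(0,.055,.075)),('place',F(0,.046,.066)),('high',F(0,.0,.2))):
    for t in(-60,-45,-30,-20,0,20,30,45,60,70):
        M=rot_tilt(np.radians(t),s);q=kin.inverse_kinematics(tcp(p,M),wxyz(M))
        print(s,nm,t,None if q is None else np.round(q,2))
E
```

```text
fix face [0.57956065 0.06215249 0.        ] bed
[[249.61451111 191.62122856]
 [277.75338515 202.82719605]
 [242.52597845 190.40961364]]
t 0.1
knob 1 [-0.43  0.52  0.55  2.05 -0.43  0.68  1.6 ]
knob -1 [-0.75  0.75  1.06  2.07 -0.89  0.87 -1.11]
1 pick -60 [-0.92  1.09  0.68  1.57  0.15  1.37 -0.77]
1 pick -45 [-0.89  0.95  0.69  1.67  0.05  1.19 -0.7 ]
1 pick -30 [-0.84  0.82  0.67  1.78 -0.07  1.01 -0.59]
1 pick -20 [-0.77  0.73  0.63  1.84 -0.15  0.89 -0.5 ]
1 pick 0 [-0.59  0.6   0.54  1.96 -0.47  0.7  -0.14]
1 pick 20 [-0.3   0.55  0.37  2.05 -0.93  0.66  0.41]
1 pick 30 [-0.02  0.55  0.12  2.07 -1.07  0.65  0.61]
1 pick 45 [ 0.18  0.63  0.02  2.09 -1.34  0.81  0.98]
1 pick 60 [ 0.59  0.79 -0.38  2.06 -1.32  0.81  1.13]
1 pick 70 [ 0.8   0.95 -0.58  2.03 -1.25  0.81  1.18]
1 place -60 [-0.91  1.1   0.68  1.59  0.15  1.35 -0.77]
1 place -45 [-0.89  0.96  0.69  1.69  0.05  1.16 -0.7 ]
1 place -30 [-0.83  0.82  0.66  1.79 -0.07  0.98 -0.59]
1 place -20 [-0.75  0.73  0.62  1.86 -0.15  0.87 -0.5 ]
1 place 0 [-0.57  0.61  0.53  1.97 -0.47  0.68 -0.12]
1 place 20 [-0.25  0.56  0.32  2.0
[... 1752 characters left out ...]
0.65  0.02  2.09 -1.34  0.81 -2.14]
-1 place 60 [ 0.61  0.81 -0.38  2.06 -1.3   0.81 -2.  ]
-1 place 70 [ 0.66  0.91 -0.38  2.03 -1.35  0.95 -1.88]
-1 high -60 [-0.41  0.73 -0.05  1.64  0.65  1.68  2.05]
-1 high -45 [-0.4   0.6   0.01  1.7   0.53  1.46  2.14]
-1 high -30 [-0.38  0.49  0.08  1.77  0.38  1.25  2.27]
-1 high -20 [-0.35  0.42  0.13  1.82  0.26  1.12  2.39]
-1 high 0 [-0.32  0.34  0.27  1.92 -0.11  0.9   2.77]
-1 high 20 [-0.81  0.67  1.28  2.03 -1.09  1.22 -2.53]
-1 high 30 [-0.71  0.72  1.28  2.06 -1.26  1.36 -2.35]
-1 high 45 [-0.35  0.55  0.85  2.09 -1.31  1.29 -2.25]
-1 high 60 [ 0.21  0.53  0.23  2.08 -1.33  1.24 -2.14]
-1 high 70 [ 0.42  0.62  0.02  2.07 -1.36  1.3  -2.04]
```

The IK family with s=+1 covers everything. Plan:
- Open the jaw by gripping the knob along the slide direction.
- Grip the stand by its ends, tilted −50°.
- Lift it, turn it to +40°, and place it.
- Shut the jaw.

First a check of the knob from two views, then open the jaw.

```bash
python3 - <<'E'
from h import *
T=lambda x,y:((x+.5)/7-.5+225,(y+.5)/7-.5+165)
S=lambda x,y:((x+.5)/6.5-.5+205,(y+.5)/6.5-.5+160)
k,e=tri(S(240,130),T(370,272)); print('knob top',k,e,'fixture xy',(k-O)@xh,(k-O)@yh)
t0=env.get_state()['time']
M=rot_knob(1)
yk=.075-.040-.095
env.grip(.06)
env.reach(tcp(F(0,yk,.20),M),wxyz(M)); print(env.get_state()['time'])
env.movel(tcp(F(0,yk,.090),M),velocity=.15,stop_force=15)
s=env.get_state();print(s['time'],s['tcp_pos']-tcp(F(0,yk,.09),M),s['force'])
env.grip(.02,40); s=env.get_state();print('open',s['opening'],s['force'],s['time'])
p,d=camera('top');cv2.imwrite('pics/k1.png',cv2.resize(p[150:260,200:330],None,fx=6,fy=6,interpolation=cv2.INTER_CUBIC))
p,d=camera('scene');cv2.imwrite('pics/k1s.png',cv2.resize(p[130:260,190:330],None,fx=5,fy=5,interpolation=cv2.INTER_CUBIC))
E
```

```text
knob top [ 0.52702642 -0.06166937  0.10684227] [np.float64(0.00038593602082941813), np.float64(0.00038593602082999926)] fixture xy -0.0033571034956567675 -0.0594634886852611
3.25
4.1333 [ 0.0005588  -0.00013132  0.00064285] [ 1.15825634  0.114833   -0.29833643]
open 0.024828251125141945 [-0.93824838  0.7873136   5.9526525 ] 4.5417
```

View pics/k1s.png

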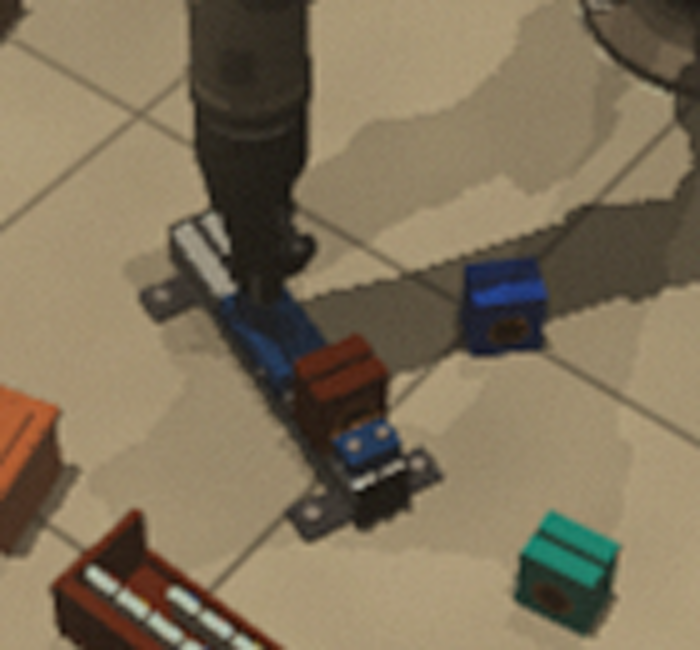

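The fingers are closed on the knob (scene crop ~260,290), opening 25 mm against the 26 mm knob. Now I'll pull the jaw open.

```bash
python3 - <<'E'
from h import *
s=env.get_state();p=np.array(s['tcp_pos'])
hit=env.movel(p-.057*yh,velocity=.08,stop_force=35)
s=env.get_state();print(hit,(np.array(s['tcp_pos'])-p)@yh,s['force'],s['opening'],s['time'])
env.grip(.06); p=np.array(s['tcp_pos'])
env.movel(p+.09*zh,velocity=.2)
print(env.get_state()['time'])
M=rot_tilt(np.radians(-50),1); g=F(0,.055,.076)
env.grip(.085)
env.reach(tcp(g,M)-.11*M[:,2]+.03*zh,wxyz(M)); s=env.get_state(); print(s['time'],s['tcp_pos'],s['opening'])
for n in('top','scene'):
    im,d=camera(n);np.save(f'pics/{n}2.npy',d);cv2.imwrite(f'pics/{n}2.png',im)
a=cv2.imread('pics/scene2.png')[130:260,190:350];cv2.imwrite('pics/s2c.png',cv2.resize(a,None,fx=5,fy=4.6,interpolation=cv2.INTER_CUBIC))
a=cv2.imread('pics/top2.png')[150:250,200:320];cv2.imwrite('pics/t2c.png',cv2.resize(a,None,fx=6,fy=6,interpolation=cv2.INTER_CUBIC))
E
```

```text
False -0.05687739018882385 [ 0.10137504  1.17754758 -1.18162359] 0.024566166501042982 5.5
6.5333
8.6583 [0.61835852 0.15906271 0.21182828] 0.08492351938494122
```

View pics/s2c.png

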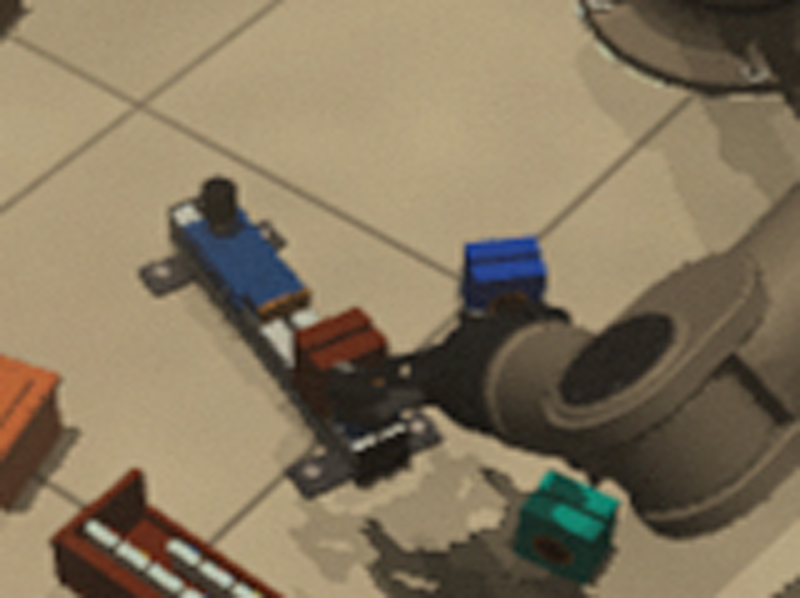

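View pics/t2c.png

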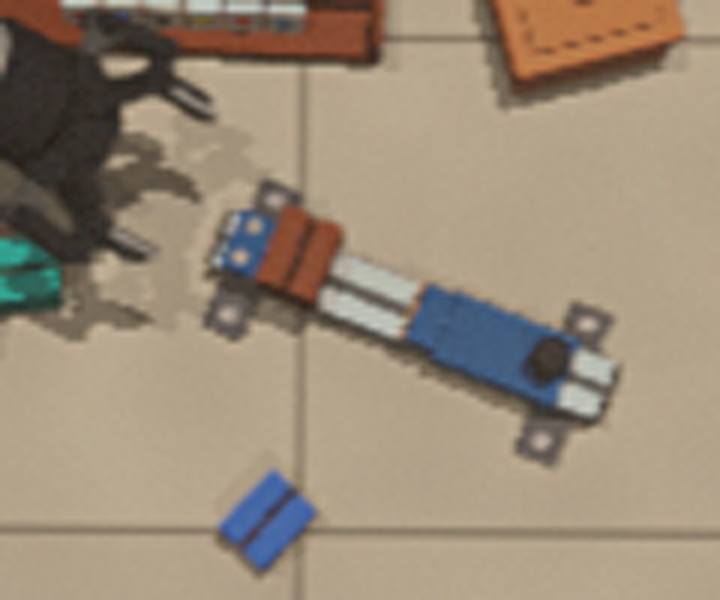

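The jaw is open at about 97 mm, with pale rail visible between the stand and the jaw (top crop ~365,290). The stand hasn't moved, and the gripper is at its pre-grasp pose. Next I'll grip and lift.

```bash
python3 - <<'E'
from h import *
M=rot_tilt(np.radians(-50),1); g=F(0,.055,.076)
hit=env.movel(tcp(g,M),velocity=.15,stop_force=12)
s=env.get_state();print(hit,s['time'],s['tcp_pos']-tcp(g,M),s['force'])
env.grip(.045,40);s=env.get_state();print('open',s['opening'],s['force'],s['time'])
im,d=camera('scene');cv2.imwrite('pics/s3.png',cv2.resize(im[150:250,210:330],None,fx=6,fy=6,interpolation=cv2.INTER_CUBIC))
im,d=camera('top');cv2.imwrite('pics/t3.png',cv2.resize(im[150:250,200:320],None,fx=6,fy=6,interpolation=cv2.INTER_CUBIC))
E
```

```text
False 9.7833 [0.00066866 0.00056224 0.00061821] [-0.19474405  0.39662458  0.4119073 ]
open 0.051764574610127366 [0.83759038 2.58897627 3.30958612] 10.1833
```

View pics/s3.png

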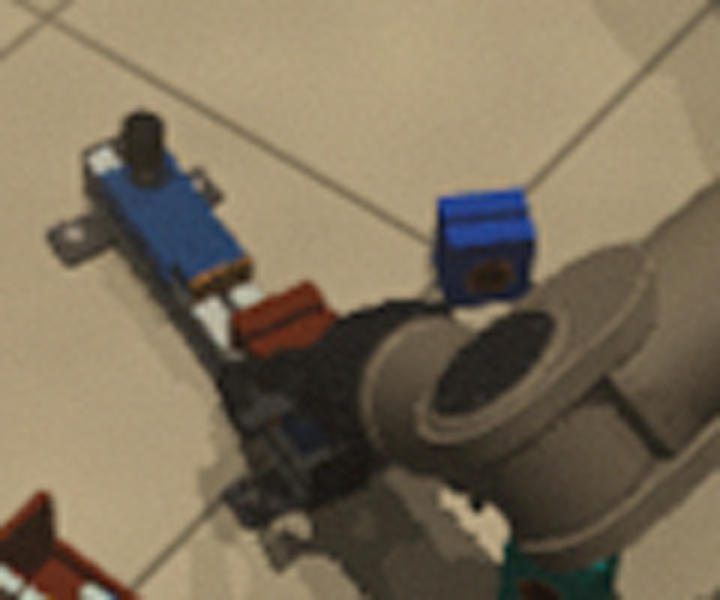

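View pics/t3.png

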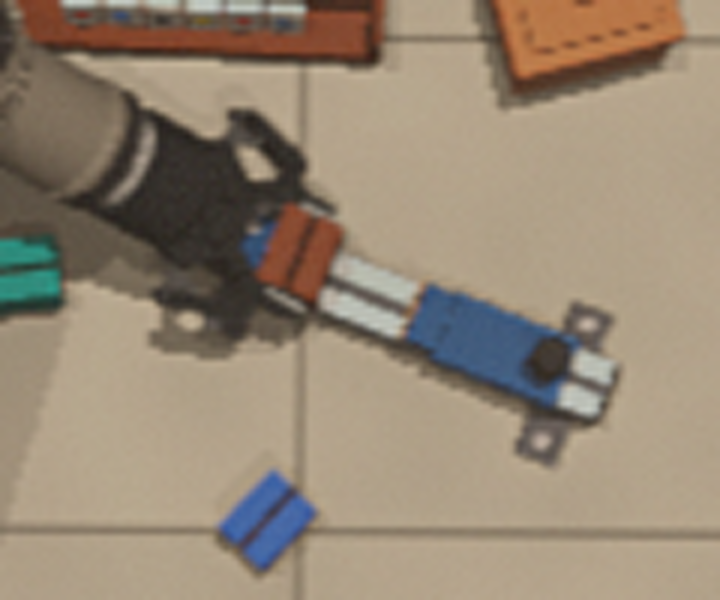

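The grip is good: opening 51.8 mm against the 52 mm width, fingers on both ends. Now lift and turn.

```bash
python3 - <<'E'
from h import *
M=rot_tilt(np.radians(-50),1)
env.movel(tcp(F(0,.052,.095),M),velocity=.06)
env.movel(tcp(F(0,.040,.20),M),velocity=.2)
s=env.get_state();print(s['time'],s['opening'],s['force'])
for t in(-5,40):
    M=rot_tilt(np.radians(t),1)
    env.reach(tcp(F(0,.040,.20),M),wxyz(M)); s=env.get_state();print(t,s['time'],s['opening'],np.round(s['qpos'],2))
for n in('scene','top'):
    im,d=camera(n);cv2.imwrite(f'pics/{n}4.png',cv2.resize(im[100:250,180:360] if n=='scene' else im[140:260,190:340],None,fx=4.4,fy=4,interpolation=cv2.INTER_CUBIC))
E
```

```text
11.425 0.05160844286027159 [-0.11283207 -0.29743059 -2.06467677]
-5 12.0667 0.051784954384340005 [-0.96  0.6   1.07  1.89 -0.51  1.03 -0.05]
40 12.8333 0.051859793393351075 [-0.39  0.47  0.72  2.07 -1.22  1.11  0.73]
```

View pics/scene4.png

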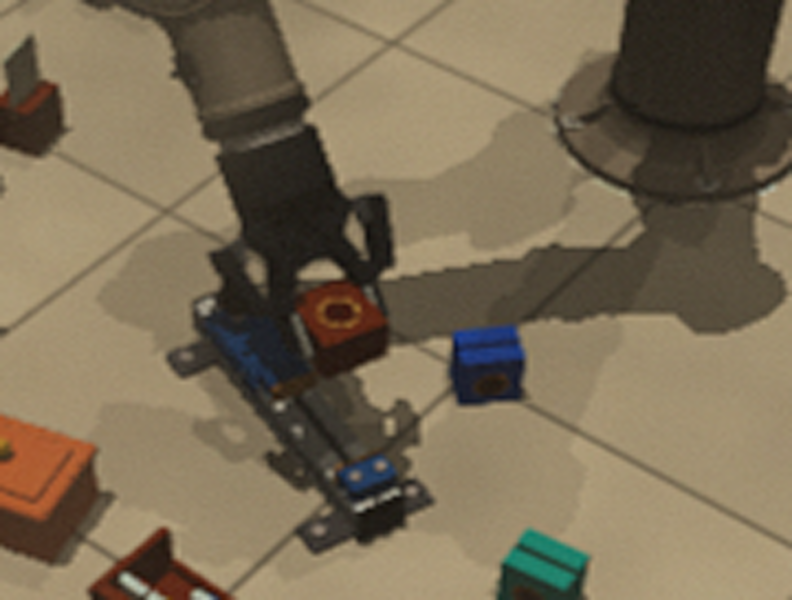

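View pics/top4.png

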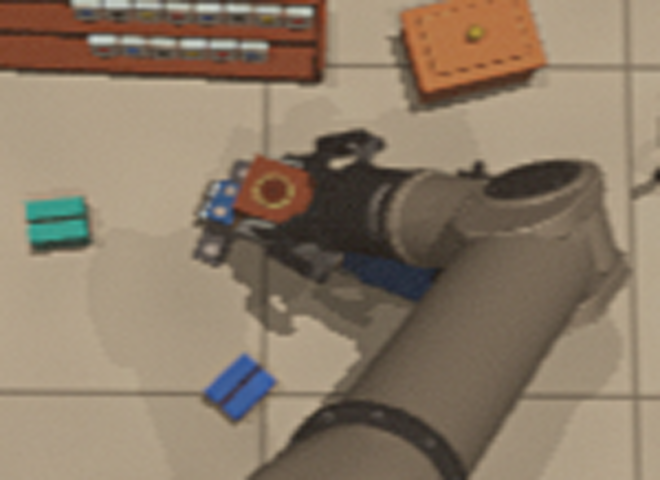

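The disc seat, with its pale rim, now faces up (scene crop ~342,312; top crop ~273,188). Next I'll set it down gently.

```bash
python3 - <<'E'
from h import *
M=rot_tilt(np.radians(40),1)
yp=.041
hit=env.movel(tcp(F(0,yp,.076),M),velocity=.15,stop_force=15); print(hit)
hit=env.movel(tcp(F(0,yp,.062),M),velocity=.02,stop_force=3)
s=env.get_state();print(hit,s['time'],'grasp h',(np.array(s['tcp_pos'])+.054*M[:,2]-O)@np.stack([xh,yh,zh],1),s['force'])
for n in('scene','top'):
    im,d=camera(n);cv2.imwrite(f'pics/{n}5.png',cv2.resize(im[130:260,180:330] if n=='scene' else im[140:260,190:340],None,fx=5,fy=4.5,interpolation=cv2.INTER_CUBIC))
E
```

```text
False
True 14.4417 grasp h [-1.82527191e-05  4.10850059e-02  6.58888544e-02] [-0.5167633  -1.18813112  3.88933615]
```

View pics/scene5.png

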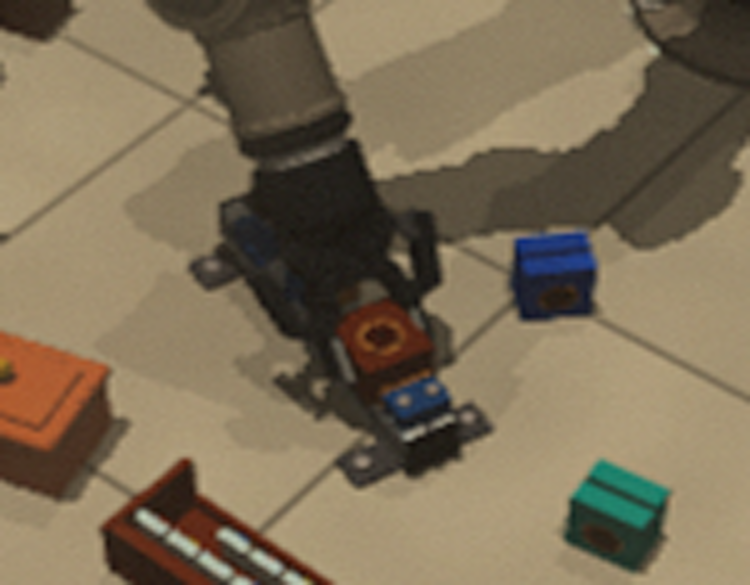

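View pics/top5.png

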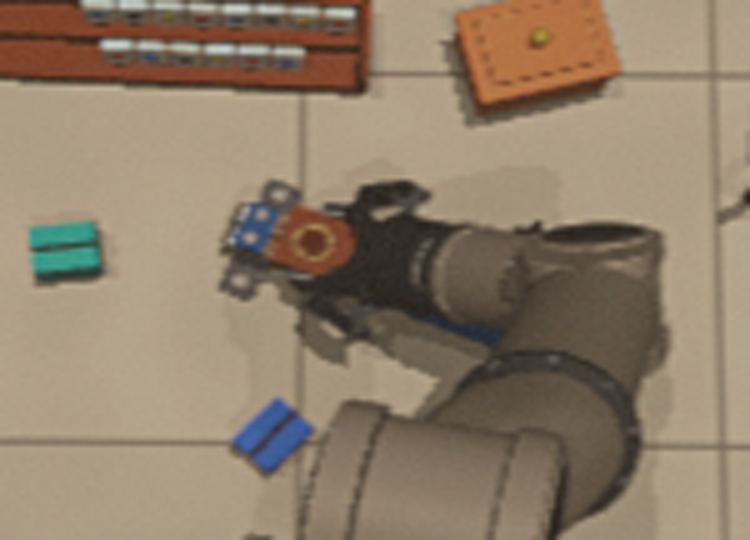

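Contact came at a grasp height of 65.9 mm, against 66 mm expected. The seat faces up between the jaws (top crop ~315,242). I'll release, back off and look.

```bash
python3 - <<'E'
from h import *
M=rot_tilt(np.radians(40),1)
env.grip(.075)
p=np.array(env.get_state()['tcp_pos'])
env.movel(p-.13*M[:,2],velocity=.2)
Mk=rot_knob(1); yk=.075-.097-.095
env.grip(.06)
env.reach(tcp(F(0,yk,.19),Mk),wxyz(Mk)); print(env.get_state()['time'])
for n in('scene','top'):
    im,d=camera(n);cv2.imwrite(f'pics/{n}6f.png',im);np.save(f'pics/{n}6.npy',d);cv2.imwrite(f'pics/{n}6.png',cv2.resize(im[150:250,200:320] if n=='scene' else im[160:230,225:315],None,fx=6 if n=='scene' else 8,fy=6 if n=='scene' else 8,interpolation=cv2.INTER_CUBIC))
E
```

```text
16.9167
```

View pics/scene6.png

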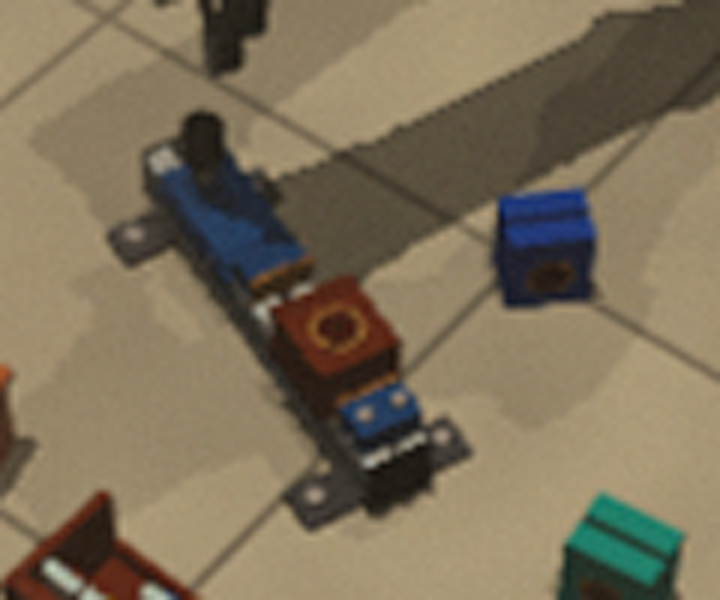

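View pics/top6.png

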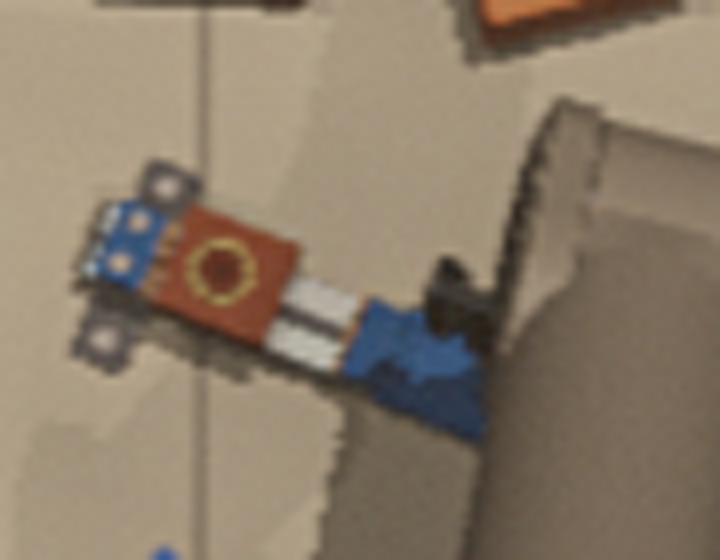

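The stand lies flat with the seat up (top crop ~219,270) and a few mm gap to the fixed cork. I'll check the centring relative to the fixed jaw's screws before closing.

```bash
python3 - <<'E'
from h import *
T=lambda x,y:((x+.5)/8-.5+225,(y+.5)/8-.5+160)
fr=lambda p:np.round([(p-O)@xh,(p-O)@yh,p[2]],4)
print('disc',fr(onz('top',*T(219,270),.086)),'jaw screws',fr(onz('top',*T(138,222),.066)),fr(onz('top',*T(120,262),.066)))
S=lambda x,y:((x+.5)/6-.5+200,(y+.5)/6-.5+150)
p,e=tri(S(337,327),T(219,270));print('tri disc',fr(p),e)
p,e=tri(S(400,398),T(120,262));print('tri screw',fr(p),e)
p,e=tri(S(364,413),T(138,222));print('tri screw2',fr(p),e)
im=cv2.imread('pics/top6f.png');hsv=cv2.cvtColor(im,cv2.COLOR_BGR2HSV)
m=(((hsv[...,0]<14)|(hsv[...,0]>172))&(hsv[...,1]>110)).astype(np.uint8)
m[:,:235]=0;m[:,268:]=0;m[:180]=0;m[:]=m;m[206:]=0
m=cv2.morphologyEx(m,cv2.MORPH_CLOSE,np.ones((7,7)))
c=max(cv2.findContours(m,0,2)[0],key=cv2.contourArea);r=cv2.minAreaRect(c);print(r)
print([fr(onz('top',*q,.086)) for q in cv2.boxPoints(r)],'ctr',fr(onz('top',*r[0],.086)))
E
```

```text
disc [0.     0.0455 0.086 ] jaw screws [0.0103 0.0922 0.066 ] [-0.0113  0.0929  0.066 ]
tri disc [-0.0001  0.0454  0.0869] [np.float64(2.6039712995315284e-05), np.float64(2.6039712994930867e-05)]
tri screw [-0.0122  0.0931  0.0682] [np.float64(0.0007162811887756831), np.float64(0.0007162811887754222)]
tri screw2 [0.0099 0.0922 0.0677] [np.float64(0.0002106113572618208), np.float64(0.0002106113572619937)]
((252.4654998779297, 194.086181640625), (15.784104347229004, 13.92715072631836), 21.801406860351562)
[array([-0.029 ,  0.0726,  0.086 ]), array([0.0252, 0.0732, 0.086 ]), array([0.0251, 0.0122, 0.086 ]), array([-0.029,  0.012,  0.086])] ctr [-0.002   0.0425  0.086 ]
```

The stand is centred within about 1 mm of the jaw's middle line, and its top is at 87 mm (86 expected). Closing the jaw now.

```bash
python3 - <<'E'
from h import *
M=rot_knob(1); yk=.075-.097-.095
env.movel(tcp(F(0,yk,.090),M),velocity=.15,stop_force=12)
env.grip(.02,40); s=env.get_state();print('knob',s['opening'],s['force'],s['time'])
p0=np.array(s['tcp_pos'])
hit=env.movel(p0+.030*yh,velocity=.08,stop_force=15);s=env.get_state();print(hit,(np.array(s['tcp_pos'])-p0)@yh,s['force'],s['time'])
p=np.array(s['tcp_pos'])
hit=env.movel(p+.020*yh,velocity=.015,stop_force=16);s=env.get_state();print(hit,(np.array(s['tcp_pos'])-p0)@yh,s['force'],s['force']@yh,s['time'])
env.dwell(.2);s=env.get_state();print(s['force'],(np.array(s['tcp_pos'])-p0)@yh)
env.grip(.06)
env.movel(np.array(s['tcp_pos'])+.1*zh,velocity=.2)
q=np.array(env.get_state()['qpos']);
env.goto_joints([-1.391,0.477,0.022,1.555,-0.011,1.109,-0.083]);print(env.get_state()['time'])
for n in('scene','top'):
    im,d=camera(n);cv2.imwrite(f'pics/{n}7f.png',im);np.save(f'pics/{n}7.npy',d);cv2.imwrite(f'pics/{n}7.png',cv2.resize(im[150:250,200:320] if n=='scene' else im[160:230,225:315],None,fx=6 if n=='scene' else 8,fy=6 if n=='scene' else 8,interpolation=cv2.INTER_CUBIC))
E
```

```text
knob 0.02476004443331619 [-1.57997208 -0.80175431  4.49916501] 18.2417
False 0.030717738055224285 [ 1.84734215  1.15761822 -2.31524619] 18.7667
True 0.040112678626040316 [-0.06350903 -0.40313676  4.67357673] -0.3982685920311487 19.6917
[-0.86920228 -0.71733996  5.80714308] 0.040087787216253896
23.8
```

View pics/scene7.png

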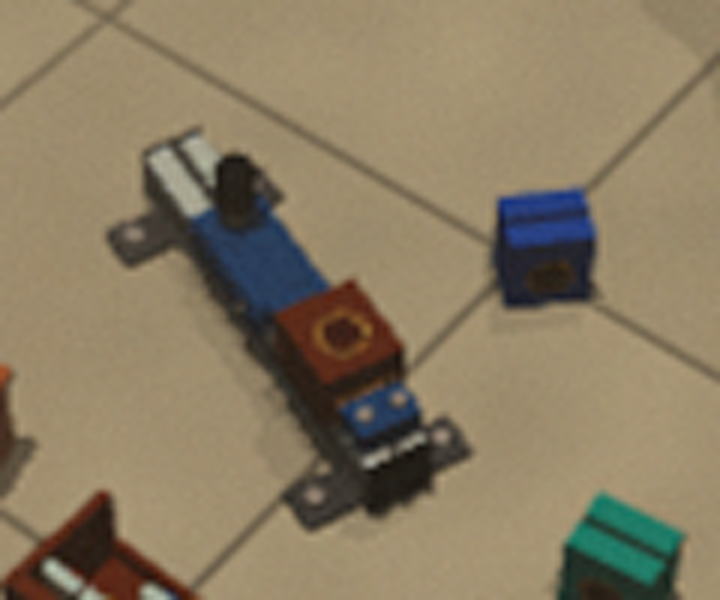

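View pics/top7.png

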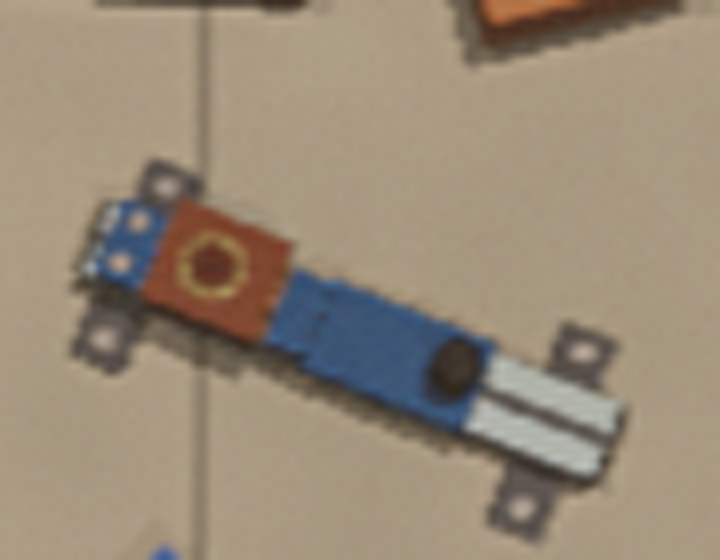

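View pics/top7f.png

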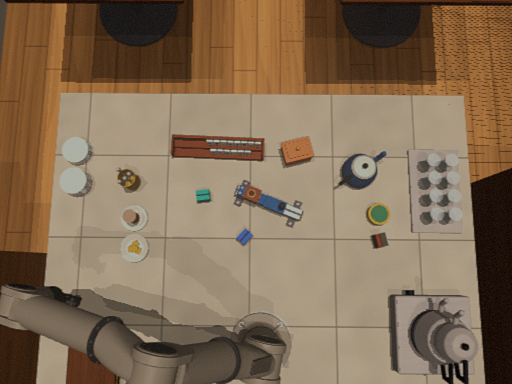

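The jaw travelled 40 mm and stopped on force, and no gap is visible. The stand moved about 4 mm and now sits square against the fixed cork (top crop ~212,265), with the other things in place. The force read near 0 after the stop, so I'll confirm it's snug with one pure push from behind the knob using closed fingers.

```bash
python3 - <<'E'
from h import *
M=rot_tilt(0,1); y0=.075-.058-.095-.013-.011-.012
env.grip(0.0,40)
env.reach(tcp(F(0,y0,.20),M),wxyz(M))
env.movel(tcp(F(0,y0,.094),M),velocity=.15,stop_force=12)
s=env.get_state();p0=np.array(s['tcp_pos']);print(s['time'],s['force'],s['opening'])
hit=env.movel(p0+.025*yh,velocity=.02,stop_force=18);s=env.get_state();print(hit,(np.array(s['tcp_pos'])-p0)@yh,s['force'],s['time'])
env.dwell(.15);s=env.get_state();p=np.array(s['tcp_pos']);print((p-p0)@yh,s['force'])
env.movel(p-.02*yh,velocity=.08)
env.movel(p-.02*yh+.12*zh,velocity=.2)
env.goto_joints([-1.391,0.477,0.022,1.555,-0.011,1.109,-0.083]);print(env.get_state()['time'])
for n in('scene','top'):
    im,d=camera(n);cv2.imwrite(f'pics/{n}8f.png',im);np.save(f'pics/{n}8.npy',d);cv2.imwrite(f'pics/{n}8.png',cv2.resize(im[150:250,200:320] if n=='scene' else im[160:230,225:315],None,fx=6 if n=='scene' else 8,fy=6 if n=='scene' else 8,interpolation=cv2.INTER_CUBIC))
a=cv2.imread('pics/top7f.png')[160:230,225:315].astype(int);b=cv2.imread('pics/top8f.png')[160:230,225:315].astype(int);print('diff',np.abs(a-b).max(-1).mean(),(np.abs(a-b).max(-1)>40).sum())
E
```

```text
28.2667 [ 1.10313298  0.71441434 -0.36180823] -0.0003298609368522211
True 0.013565228162595405 [ 0.74830171 -1.65916204  0.21060221] 29.15
0.01356482132384474 [ 0.44098665 -1.09833663  0.71291523]
33.3667
diff 1.8938095238095238 0
```

View pics/top8.png

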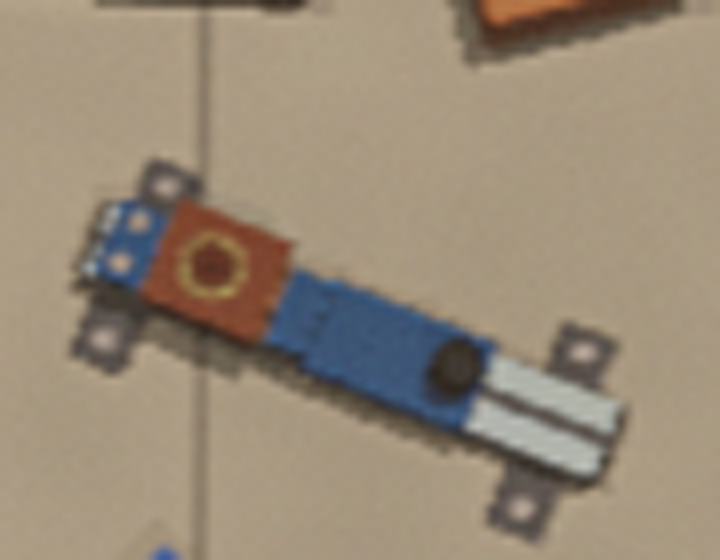

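View pics/scene8.png

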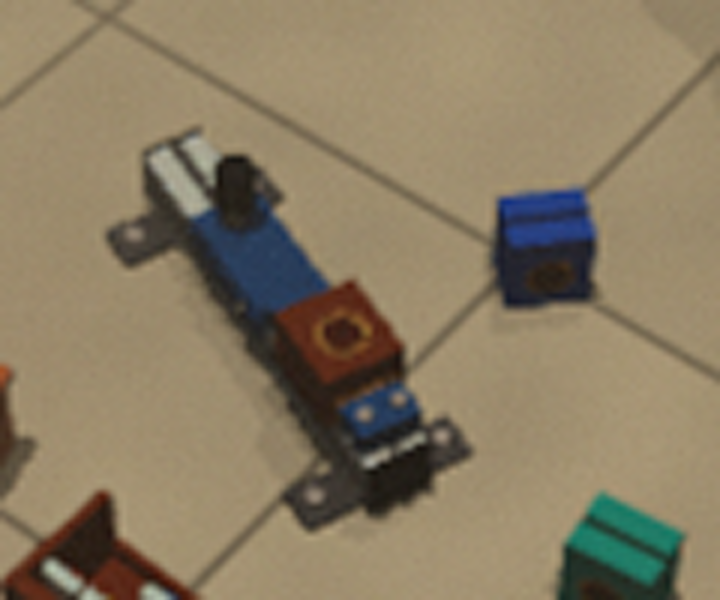

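The push reached 18 N and the pictures before and after it match, so the jaw was already home. Both views show the stand seat up, square between the jaws and centred. Handing in.

```bash
python3 - <<'E'
from cell import job,env
print(job.job_done(), env.get_state()['time'])
E
```

```text
the job is handed in; nothing more can be done
the job is handed in; nothing more can be done
```

The cherry stand is clamped in the fixture with its disc seat facing straight up, square against the fixed jaw. I handed the job in at about 33 s on the robot's clock, before the 59 s limit.

I slid the jaw open by its knob, gripped the stand by its ends, and lifted it. After a quarter turn I set it down at a light contact of about 4 N, then slid the jaw home.

**Centring:** before I closed the jaw, the disc seat was within about 1 mm of the midline of the fixed jaw's screws. A rougher outline fit of the stand gave 2 mm to one side. Two views put its top at 87 mm, where 86 mm was expected.

**Snugness:** a second push of 18 N from behind the knob left the before and after pictures unchanged.

**Surroundings:** the top view showed the other things on the ledge where they were, and the arm was parked clear of everything.

**Disagreement:** the jaw travelled 40.1 mm on closing against about 39 mm expected, and the force read near zero just after it stopped. That is why I made the second push.

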